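# Shut the test box and draw the piston rod to its ring

### The job

First push the test box's door shut until it snaps home on its catch. Then take the piston rod by its eye and draw it gently straight up out of the cylinder, without wrenching it sideways, until the dark ring round the rod stands just clear of the cylinder's top face (about 55 mm of pull, never right out), and finish while holding it still there with the door still shut; leave the other things on the bench alone.

Things in the scene. Friction and masses are not known exactly. Their poses are not given: they have to be found in the camera images.
- testbox: fixed grey sheet-metal box, 180 mm deep (its x) by 190 mm wide (its y) by 150 mm high; origin at the centre of its underside, z up. Its open front faces its own -x, which points roughly to the robot's right. An aluminium block cylinder, 56 by 56 mm, stands inside and comes 20 mm out through the top sheet, so its top face is 170 mm above the table, centred at x = 20 mm, y = 0 in this frame (four 3 mm screw heads at its corners)
- gland (a point): centre of the bore's mouth in the cylinder's top face, 170 mm above the table; the bore is vertical, round, 17.2 mm across and 95 mm deep
- door (a joint): angle of the box's door in rad: 0 shut and seated, growing as it opens outwards (starts about 0.5 to 1.0; stops at 1.6). The hinge is vertical, at the box's front +y corner (front edge x = -90 mm, y = 95 mm in the box frame). The door stays where it is left; over the last 0.1 rad it meets a sprung ball catch (a push of 3 to 5 N near the free edge overcomes it), which then snaps it home to about 0 and keeps it there
- door_push (a point): point on the door's outer face, 145 mm from the hinge, 105 mm above the table. The door panel is 190 mm wide (hinge to free edge), 12 mm thick, and spans 15 to 145 mm above the table, with no handle. The point's -x axis points out of the outer face, its +y along the panel to the hinge
- door_hinge (a point): point on the hinge axis, 80 mm above the table, in the plane of the door's inner face; the same axes as door_push (they turn with the door)
- rod: loose steel piston rod, about 0.25 to 0.5 kg, standing in the bore: shaft 16 mm across, 114 mm long below and into the eye; origin at the centre of its foot (on the bore's floor at the start, 75 mm above the table), z up along the rod. A dark ring is marked round it from 45 to 49 mm above the foot, hidden in the bore at the start; its lower edge comes level with the cylinder's top face after 50 mm of pull
- rod_eye (a point): centre of the eye on top of the rod, 130 mm above its foot (205 mm above the table at the start): a flat ring 38 mm across with an 18 mm hole, 20 mm thick along its own y axis (the flat faces look to +y and -y; grip across them, from above). Its lowest point is 16 mm above the cylinder's top face at the start; its top 54 mm above it. Same axes as rod
- bin: bystander: open blue plastic bin, 160 by 110 by 65 mm, origin under its centre
- coupling: bystander: steel hose coupling standing upright, 36 mm across, 70 mm high, origin under its centre
- adapter: bystander: brass adapter standing upright, 32 mm across, 36 mm high, origin under its centre
- wrench: bystander: 200 mm wrench lying flat on the bench, origin under its middle
Things that resemble listed ones, but are neither listed nor needed, are in the scene too. Leave any green look-alike of the rod alone.

How it is judged (in metres and radians):
On the way, in this order (a step that is already met when the one before it is completed fails the run):
1. the door is shut on its catch while the rod is still home (value of joint door below 0.025 rad and z of rod_eye in the frame of gland below 0.043 m), for 0.2 s.
2. the rod is drawn up to its ring in the fingers (z of rod_eye in the frame of gland above 0.083 m and contact force between the fingers and rod above 1.5 N), for 0.2 s.
At the end, for the whole second after the job is handed in: door within 0.025 rad of shut; rod pulled 48 to 66 mm out of the bore (eye centre 83 to 101 mm above the cylinder's top face), still in the bore and within 0.06 rad of its axis, at rest below 10 mm/s, gripped by the fingers with more than 1.5 N (all of step 2 and value of joint door below 0.025 rad and z of rod_eye in the frame of gland below 0.101 m and horizontal distance between rod and gland below 0.004 m and angle between the z axis of rod and the z axis of testbox, either way round below 0.06 rad and linear speed of rod below 0.01 m/s); the arm keeps its last pose, push and grip.
It fails at once if the rod is drawn while the door is not shut (z of rod_eye in the frame of gland above 0.05 m and value of joint door above 0.06 rad).
It fails at once if the rod is pulled far past its ring, nearly out of the bore (z of rod_eye in the frame of gland above 0.115 m).
It fails at once if the rod is wrenched sideways in its bore or rammed down (over 40 N) (contact force between rod and testbox above 40 N).
It fails at once if a bystander is disturbed (moved over 30 mm) (distance of any of bin, coupling, adapter, wrench from where it was at the start of the episode above 0.03 m).
It also fails if it takes over 50 s, if anything falls off the work surface, if the arm or the gripper's body presses on something with over 40 N, if the wrist force passes 120 N, or if a joint passes its speed limit or range.

### The arm

A 6-joint arm with a two-finger parallel gripper is mounted at the origin on the work surface. World frame = base frame: x ahead of the robot, y to its left, z up, the work surface at z = 0. Lengths are in m, angles in degrees, forces in N, time in s.
With the tool pointing down it reaches from about 0.25 to 0.725 m from the base axis. Payload 9.7 kg.
Tool frame: the origin (TCP) lies between the finger pads; the fingertips stand 11 mm ahead of it and the grasp point (between the pads) lies 8 mm behind it; z points along the fingers, y is the line along which they close (so a half turn about z gives the same grasp; the last joint's range is limited). The gripper opens to 85 mm and grips with 20 to 120 N. Pads are 22 mm wide; open, the fingers measure 114 mm over their backs; the gripper's body (76 mm by 85 mm) begins 54 mm behind the grasp point. The pads swing forward as they close: fully open they stand 13 mm farther back than shut.
Start: joints at [-63.77, 4.979, 10.078, 95.1, 0, 90], TCP at [0.243, -0.493, 0.242] pointing down, gripper open.
Joint ranges: [-179.16, 179.16], [-48.56, 103.87], [-65.8, 70.77], [-126.05, 130.52], [-82.76, 87.17], [-180, 180]. Speed limits (degrees/s): [127.2, 127.2, 147.25, 180, 180, 180].

### API

Orientations are given as [roll, pitch, yaw] about the fixed x, y, z axes, in that order (R = Rz(yaw) Ry(pitch) Rx(roll)).
In Python, from workcell import monitor, cams, ticket gives the robot as it stands.
- The arm moves only by the tool carry_out, never from a script. Its argument "plan" is a list of rows, each an object with "travel": the shift along the world's x, y, z as a fraction of full scale, a list of three; "angular": the turn, a rotation vector about the world's x, y, z as a fraction of full scale, a list of three; "grip": the gripper's target within -1 to 1 (fully open at 1, half-way at 0, shut at -1). In form: [{"travel": [x, y, z], "angular": [ax, ay, az], "grip": grip}, ...]. A call has 1 to 8 rows; each row is the pose to reach, as a shift and turn from the pose commanded when the call began; what a row does not reach only later rows make up. Full scale, the value 1, is 300 mm for a shift and 0.5 rad for a turn. A row lasts 1/12 s, in which the tool goes at most 41.7 mm and 7.16 degrees, less where a joint would pass 70% of its speed; a pose out of reach is approached as far as the arm can. A call with a number of a shift or a turn outside -1 to 1 is refused whole. A call with a gripper value outside its range is refused whole. The fingers move at their own pace and stop on an object; "grip_force" is the grip in N (left out, the last holds). Time passes only in rows, so rows that repeat a pose let the fingers close. It gives the time, the measured TCP pose, the force, the opening and the grip force at its end, in the units of the state.
- monitor.get_obs(): the state, without advancing time (a new reading comes with each control period).
- cams.camera(name): name is "scene" or "top"; returns a dict with "frame" (400x640x3 uint8, red, green, blue), "mtx" (3x3 intrinsics, pixels), "dist" ([k1, k2, p1, p2, k3] as OpenCV has them; the pictures are not rectified), "view" (4x4, takes a point from world to camera coordinates). Camera axes: x right, y up, looking along -z (the intrinsics and any distortion apply to the point x, -y, -z); pixel columns grow to the right and rows downward; lengths in m; the calibration is good to about 2 mm. A picture is of the moment at which its call begins. There is no depth.
- ticket.job_done(): hands the job in; it is judged then, once.
The state is a dict: "time": time; "q": joint angles; "qd": joint speeds; "joint_efforts": joint torques, N m; "ee_pos": TCP position; "tcp_rot": TCP orientation; "wrist_force": force on the tool from outside, world axes, zero at the start; "torque": the same for the moment, N m; "opening": finger opening in m; "grasp_force": force on a finger pad.
Only numpy, scipy, OpenCV 4.12 (cv2) and the standard library are available. Lean on these libraries where they do the work, as an engineer would, in place of code of your own. Each camera call takes 0.05 s, during which the arm holds its last target. There are 200 camera calls.

## Working session

There is one attempt and no reset: what is moved stays moved. The work goes in short steps, Python scripts to look and compute and a tool call to move; the robot and the scene stay as the last step left them, time stands still between calls to the robot, and variables do not carry over. Pictures are saved under pics/ and viewed, at most 10 in all, crops included, and the job is handed in when it is done.

Besides the shell and the picture viewer there is one more tool, called as name(argument=value, ...) on one line, values as JSON. carry_out: Moves the arm, as the interface text tells. Its arguments: {"type":"object","properties":{"plan":{"type":"array","items":{"type":"object","properties":{"travel":{"type":"array","items":{"type":"number"}},"angular":{"type":"array","items":{"type":"number"}},"grip":{"type":"number"}}}},"grip_force":{"type":"number"}},"required":["plan"]}

```bash
mkdir -p pics; cat > h.py <<'E'
import numpy as np, cv2
from workcell import monitor, cams, ticket
def shot(n,f=None):
    c=cams.camera(n)
    if f: cv2.imwrite('pics/'+f,cv2.cvtColor(c['frame'],cv2.COLOR_RGB2BGR))
    return c
def ray(c,uv):
    p=cv2.undistortPoints(np.array([[uv]],float),np.array(c['mtx']),np.array(c['dist']))[0,0]
    V=np.array(c['view']);R=V[:3,:3];o=-R.T@V[:3,3]
    return o,R.T@np.array([p[0],-p[1],-1.])
def onz(c,uv,z):
    o,d=ray(c,uv); return o+d*(z-o[2])/d[2]
def proj(c,P):
    P=np.atleast_2d(P);V=np.array(c['view']);q=P@V[:3,:3].T+V[:3,3]
    q=q*[1,-1,-1]
    return cv2.projectPoints(q,np.zeros(3),np.zeros(3),np.array(c['mtx']),np.array(c['dist']))[0][:,0]
E
python3 - <<'E'
from h import *
for n in('scene','top'):
    c=shot(n,n+'0.png'); print(n,onz(c,(320,200),0),ray(c,(320,200))[0])
print(monitor.get_obs())
E
```

```text
scene [5.46138886e-01 2.20284200e-01 1.11022302e-16] [ 0.58577833 -0.99098404  0.92293613]
top [0.57395751 0.01093127 0.        ] [0.29092525 0.00726305 1.37917359]
{'time': 0.1, 'q': array([-6.37697477e+01,  5.00917518e+00,  1.00377129e+01,  9.51005204e+01,
       -1.72736054e-03,  8.99999335e+01]), 'qd': array([-0.09612232,  0.04573055,  0.06752774,  0.06914827,  0.0549818 ,
       -0.00461488]), 'joint_efforts': array([-2.06815316e-04, -5.21562231e+01,  4.65651619e+01,  1.60683109e-02,
       -6.26427823e-05,  1.95580657e-05]), 'ee_pos': array([ 0.24299056, -0.49318323,  0.24163072]), 'tcp_rot': array([-1.79928017e+02,  1.72727565e-03,  2.62303210e+01]), 'wrist_force': array([ 0.20261515, -0.17531983, -0.04694979]), 'torque': array([ 0.02863921, -0.01149618,  0.04438734]), 'grasp_force': 0.0, 'opening': 0.08515632409306434}
```

View pics/scene0.png

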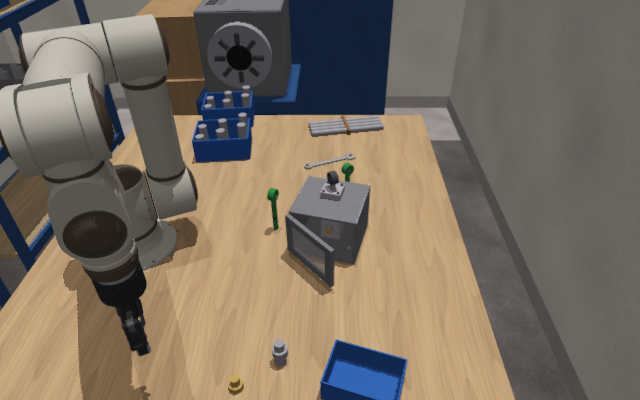

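View pics/top0.png

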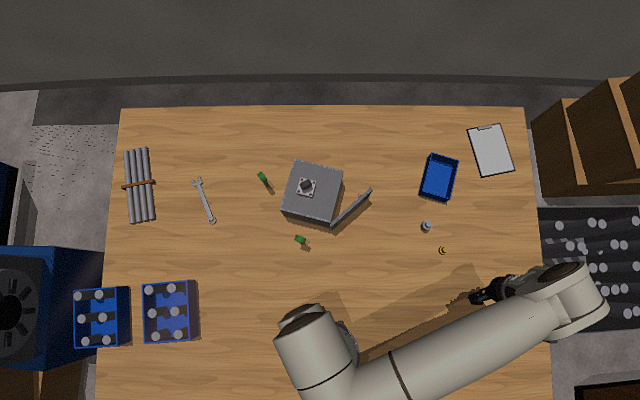

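Candidates for the rod: the dark eye on the box (scene 333,178; top 306,186), a green look-alike in front (scene 274,195; top 300,240) and a green one behind (scene 348,170; top 265,180). I choose the dark, non-green one on the cylinder and check it in a close crop.

```bash
python3 - <<'E'
import cv2,numpy as np
a=cv2.imread('pics/top0.png')[145:245,265:385]; b=cv2.imread('pics/scene0.png')[160:285,270:390]
a=cv2.resize(a,(780,650)[:2] and (600,500),interpolation=cv2.INTER_CUBIC)
cv2.imwrite('pics/a.png',a)
b=cv2.resize(b,(576,600),interpolation=cv2.INTER_CUBIC)
cv2.imwrite('pics/b.png',b)
E
```

```text
(no output)
```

View pics/a.png

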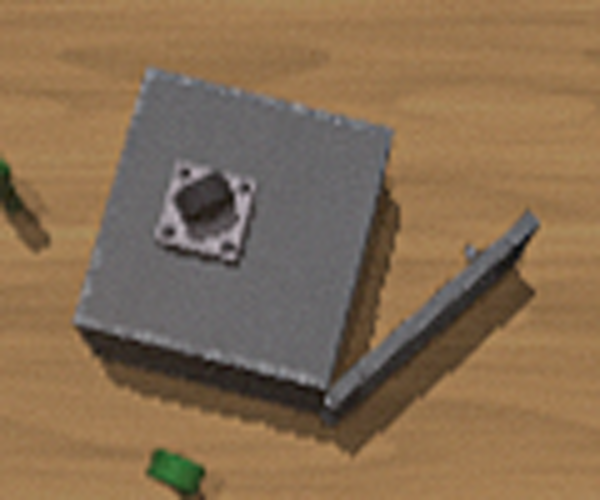

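View pics/b.png

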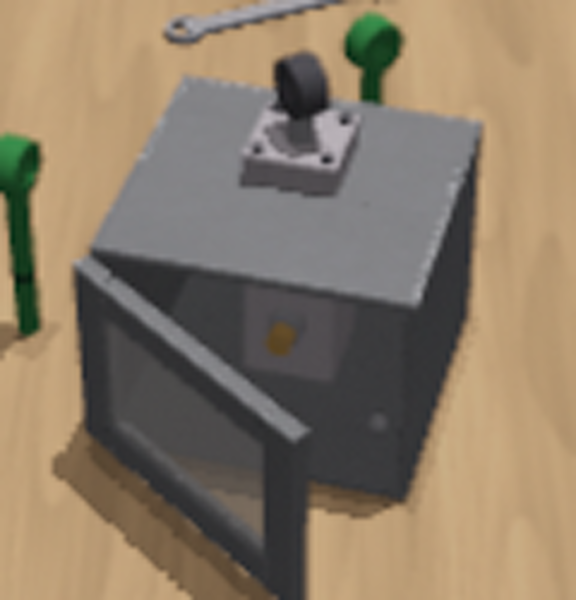

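The top crop shows the box roof with corners at about (148,70), (392,130), (325,388) and (77,325). The door is open at lower right, with its free end near (530,215). The dark eye sits on the cylinder at about (205,200) and is clearly not green. The scene crop agrees: dark eye at (302,85), door free edge at (300,435).

```bash
cat > est.py <<'E'
from h import *
def f(u,v): return ((u+.5)/5-.5+265,(v+.5)/5-.5+145)
def g(u,v): return ((u+.5)/4.8-.5+270,(v+.5)/4.8-.5+160)
E
python3 - <<'E'
from est import *
c=shot('top','t1.png'); s=shot('scene','s1.png')
P=[onz(c,f(*p),.15)[:2] for p in((148,70),(392,130),(325,388),(77,325))]
print('box corners',np.round(P,4),[np.linalg.norm(P[i]-P[(i+1)%4]).round(4) for i in range(4)])
A,B,C,D=P; ctr=sum(P)/4
x=(A-B)/2+(D-C)/2; x/=np.linalg.norm(x); y=(C-B)/2+(D-A)/2; y/=np.linalg.norm(y)
print('ctr',ctr,'yaw x',np.degrees(np.arctan2(x[1],x[0])),'yaw from y',np.degrees(np.arctan2(-y[0],y[1])), 'gland',ctr+.02*x)
Q=[onz(c,f(*p),.17)[:2] for p in((175,160),(256,182),(238,263),(155,240))]; print('cyl',np.mean(Q,0))
Ps=[onz(s,g(*p),.15)[:2] for p in((482,123),(415,304),(93,248),(185,76))];print('scene corners',np.round(Ps,4),np.mean(Ps,0))
# door: top edge free
print('door free top (outer,inner) ',[onz(c,f(*p),.145)[:2] for p in((540,225),(527,210),(327,402))])
print('scene free',[onz(s,g(*p),.145)[:2] for p in((310,435),(283,442),(78,262))])
for n,im,roi in(('top',c,(165,200,296,318)),('scene',s,(168,186,322,346))):
    fr=im['frame']; r0,r1,c0,c1=roi
    m=np.zeros(fr.shape[:2],np.uint8); m[r0:r1,c0:c1]=(fr[r0:r1,c0:c1].max(2)<75)
    k,l,st,ce=cv2.connectedComponentsWithStats(m); i=1+np.argmax(st[1:,4])
    pts=np.argwhere(l==i)[:,::-1].astype(np.float32); print(n,st[i],ce[i],cv2.minAreaRect(pts))
    print(fr[r0:r1,c0:c1].max(2)[::1])
E
```

```text
box corners [[ 0.6924  0.1012]
 [ 0.648  -0.0702]
 [ 0.4661 -0.0219]
 [ 0.51    0.1476]] [np.float64(0.177), np.float64(0.1882), np.float64(0.1751), np.float64(0.1882)]
ctr [0.57909841 0.03915532] yaw x 75.47804328376166 yaw from y 75.44312066365215 gland [0.58411343 0.05851636]
cyl [0.58509413 0.05880078]
scene corners [[ 0.6957  0.0952]
 [ 0.6489 -0.0744]
 [ 0.47   -0.0275]
 [ 0.5142  0.1445]] [0.58217343 0.03444429]
door free top (outer,inner)  [array([ 0.58069444, -0.1726045 ]), array([ 0.59144878, -0.16384071]), array([ 0.45713618, -0.02335801])]
scene free [array([ 0.59191935, -0.17249345]), array([ 0.57821155, -0.1778163 ]), array([ 0.46176396, -0.03393524])]
top [300 180  12  12  92] [305.76086957 184.88043478] ((306.0000305175781, 185.00001525878906), (8.944271087646484, 10.733125686645508), 63.43495178222656)
[[105 108 102 106 101 107 107 104 105 104 104 105 105 105 103 105 108 105
  105 103 104 113]
 [106 100 107 109 103 108 102 104 106 102 101 105 108 105 103 104 103 106
  107 108 105 101]
 [103 102 105 106 105 103 106 103 101 103 103 107 105 105 106 103 109 106
  107 107
[... 4198 characters left out ...]
43 138 136 136 109  33  39  37  33  41  52  50  49  49  48 110 171
  186 186 188 192 172  74]
 [135 135 135 134 135 116  34  35  38  34  35  44  42  42  42  41  99 152
  162 174 185 185 173  74]
 [133 134 134 142 142  87  47  33  35  31  30  38  37  36  34  34  76 124
  140 153 157 158 151 117]
 [134 134 142 145 107  63  52  31  31  29  31  32  32  31  30  40  91 131
  136 139 139 139 138 133]
 [133 133 151 176 162 129 104  87  31  29  31  29  29  46  81 131 169 170
  153 121 114 132 141 135]
 [133 140 164 181 178 172 169 152  69  29  37  45  52 117 169 174 180 173
  140  88  95 137 162 128]
 [133 150 177 180 169 132 123 111  70  63  65  68  67 129 180 181 182 178
  153  56  92 136 142 127]]
```

carry_out(plan=[{"travel": [0.8, 0.8, 0], "angular": [0, 0, 1], "grip": -1}, {"travel": [0.8, 0.8, 0], "angular": [0, 0, 1], "grip": -1}, {"travel": [0.8, 0.8, 0], "angular": [0, 0, 1], "grip": -1}, {"travel": [0.8, 0.8, 0], "angular": [0, 0, 1], "grip": -1}, {"travel": [0.8, 0.8, 0], "angular": [0, 0, 1], "grip": -1}, {"travel": [0.8, 0.8, 0], "angular": [0, 0, 1], "grip": -1}, {"travel": [0.8, 0.8, 0], "angular": [0, 0, 1], "grip": -1}, {"travel": [0.8, 0.8, 0], "angular": [0, 0, 1], "grip": -1}])

```text
time: 0.87
ee_pos: [0.4798, -0.2559, 0.2423]
tcp_rot: [180.0, 0.0, 54.9]
wrist_force: [1.5, -0.8, 0.0]
opening: 0.0002
grasp_force: 0.0
```

carry_out(plan=[{"travel": [0.07, 0.24, -0.2], "angular": [0, 0, 0.72], "grip": -1}, {"travel": [0.07, 0.24, -0.44], "angular": [0, 0, 0.72], "grip": -1}, {"travel": [0.07, 0.24, -0.44], "angular": [0, 0, 0.72], "grip": -1}, {"travel": [0.07, 0.24, -0.44], "angular": [0, 0, 0.72], "grip": -1}, {"travel": [0.07, 0.24, -0.44], "angular": [0, 0, 0.72], "grip": -1}, {"travel": [0.07, 0.24, -0.44], "angular": [0, 0, 0.72], "grip": -1}])

```text
time: 1.37
ee_pos: [0.499, -0.185, 0.1095]
tcp_rot: [-179.8, -0.0, 75.5]
wrist_force: [-0.5, -0.2, 0.9]
opening: 0.0
grasp_force: 0.0
```

```bash
python3 - <<'E'
from h import *
s=shot('scene'); o=cv2.resize(cv2.cvtColor(s['frame'],cv2.COLOR_RGB2BGR)[140:300,220:400],(720,600)[:1]+(600,)[:1] if 0 else (675,600),interpolation=cv2.INTER_CUBIC)
cv2.imwrite('pics/c.png',o)
E
```

```text
(no output)
```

View pics/c.png

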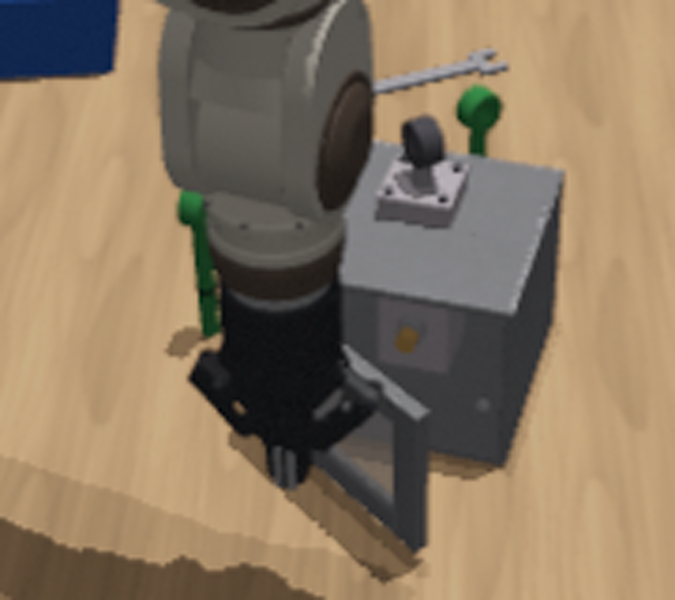

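The scene crop shows the closed fingers at (285,470), outside the door panel (free edge at about (410,480)). Cylinder and eye are clear at (425,150). I push along the door's arc.

carry_out(plan=[{"travel": [0.06, 0.05, 0], "angular": [0, 0, 0], "grip": -1}, {"travel": [0.11, 0.09, 0], "angular": [0, 0, 0], "grip": -1}, {"travel": [0.15, 0.12, 0], "angular": [0, 0, 0], "grip": -1}, {"travel": [0.19, 0.155, 0], "angular": [0, 0, 0], "grip": -1}, {"travel": [0.23, 0.19, 0], "angular": [0, 0, 0], "grip": -1}, {"travel": [0.26, 0.225, 0], "angular": [0, 0, 0], "grip": -1}, {"travel": [0.28, 0.255, 0], "angular": [0, 0, 0], "grip": -1}, {"travel": [0.28, 0.255, 0], "angular": [0, 0, 0], "grip": -1}])

```text
time: 2.08
ee_pos: [0.5856, -0.1074, 0.1111]
tcp_rot: [179.9, -0.0, 75.6]
wrist_force: [2.0, -0.2, 4.5]
opening: -0.0003
grasp_force: 0.0
```

carry_out(plan=[{"travel": [0.01, 0.015, 0], "angular": [0, 0, 0], "grip": -1}, {"travel": [0.015, 0.025, 0], "angular": [0, 0, 0], "grip": -1}, {"travel": [0.02, 0.035, 0], "angular": [0, 0, 0], "grip": -1}, {"travel": [0.025, 0.045, 0], "angular": [0, 0, 0], "grip": -1}, {"travel": [0.03, 0.053, 0], "angular": [0, 0, 0], "grip": -1}, {"travel": [0.033, 0.06, 0], "angular": [0, 0, 0], "grip": -1}, {"travel": [0.036, 0.065, 0], "angular": [0, 0, 0], "grip": -1}, {"travel": [0.036, 0.065, 0], "angular": [0, 0, 0], "grip": -1}])

```text
time: 2.75
ee_pos: [0.5943, -0.0896, 0.1098]
tcp_rot: [-179.9, 0.0, 75.5]
wrist_force: [0.5, 0.1, 0.8]
opening: -0.0003
grasp_force: 0.0
```

carry_out(plan=[{"travel": [0.003, 0.01, 0], "angular": [0, 0, 0], "grip": -1}, {"travel": [0.005, 0.02, 0], "angular": [0, 0, 0], "grip": -1}, {"travel": [0.005, 0.02, 0], "angular": [0, 0, 0], "grip": -1}])

```text
time: 3.0
ee_pos: [0.5958, -0.0844, 0.1099]
tcp_rot: [-180.0, 0.2, 75.5]
wrist_force: [-1.3, -9.2, -0.4]
opening: 0.0002
grasp_force: 0.0
```

```bash
python3 - <<'E'
from h import *
s=shot('scene'); o=cv2.resize(cv2.cvtColor(s['frame'],cv2.COLOR_RGB2BGR)[140:300,220:400],(675,600),interpolation=cv2.INTER_CUBIC)
cv2.imwrite('pics/d.png',o)
print(monitor.get_obs()['wrist_force'])
E
```

```text
[-1.50584755 -8.69255846 -0.38106781]
```

View pics/d.png

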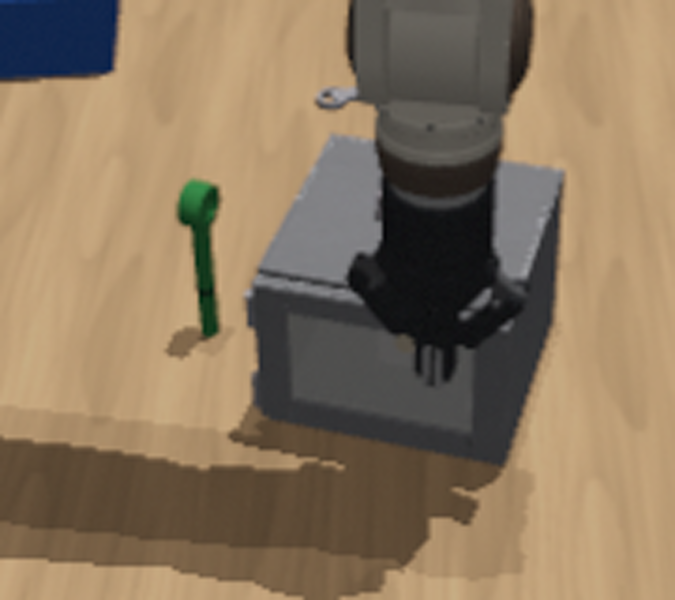

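The door now looks flush with the front: bottom edge from (265,415) to (500,462). The push reads 9 N. I give one small extra push to be sure, then check after backing off.

carry_out(plan=[{"travel": [0.001, 0.005, 0], "angular": [0, 0, 0], "grip": -1}, {"travel": [0.001, 0.005, 0], "angular": [0, 0, 0], "grip": -1}])

```text
time: 3.22
ee_pos: [0.5958, -0.0843, 0.1099]
tcp_rot: [-180.0, 0.3, 75.4]
wrist_force: [-2.3, -17.1, 0.2]
opening: -0.0
grasp_force: 0.0
```

carry_out(plan=[{"travel": [-0.02, -0.07, 0], "angular": [0, 0, 0], "grip": -1}, {"travel": [-0.06, -0.2, 0], "angular": [0, 0, 0], "grip": -1}, {"travel": [-0.06, -0.2, 0.2], "angular": [0, 0, 0.4], "grip": -1}, {"travel": [-0.06, -0.2, 0.4], "angular": [0, 0, 0.8], "grip": -1}, {"travel": [-0.06, -0.2, 0.6], "angular": [0, 0, 1], "grip": 0.2}, {"travel": [-0.06, -0.2, 0.6], "angular": [0, 0, 1], "grip": 0.2}, {"travel": [-0.06, -0.2, 0.6], "angular": [0, 0, 1], "grip": 0.2}])

```text
time: 3.8
ee_pos: [0.5788, -0.1418, 0.2968]
tcp_rot: [179.6, 0.2, 104.6]
wrist_force: [0.4, -0.9, 0.8]
opening: 0.0355
grasp_force: 0.0
```

```bash
python3 - <<'E'
from h import *
s=shot('scene');c=shot('top'); print(monitor.get_obs()['ee_pos'])
r=lambda s,a,b,d,e:cv2.resize(cv2.cvtColor(s['frame'],cv2.COLOR_RGB2BGR)[a:b,d:e],(400,400),interpolation=cv2.INTER_CUBIC)
cv2.imwrite('pics/e.png',np.hstack([r(s,165,275,280,390),r(c,145,245,275,375)]))
E
```

```text
[ 0.5793269  -0.14180445  0.29396526]
```

View pics/e.png

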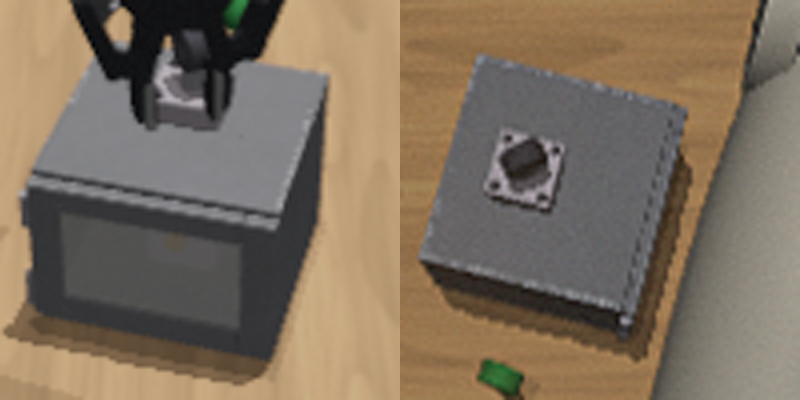

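The door sits flush with the front in both views (scene 30–275,190–220; top edge 630–685). It didn't move under 17 N, so it is seated. Now I fix the eye's position from both views.

```bash
python3 - <<'E'
from est import *
c=shot('top'); s=shot('scene')
def tri(u,v):
    o1,d1=ray(c,u);o2,d2=ray(s,v)
    A=np.stack([d1,-d2],1);t=np.linalg.lstsq(A,o2-o1,rcond=None)[0]
    p,q=o1+d1*t[0],o2+d2*t[1]; return (p+q)/2,np.linalg.norm(p-q)
print('eye',tri((305.76,184.88),(331.85,179.24)))
# cylinder top corners: top order A(far-left) B(far-right) C D ; scene: same order
T=[(175,160),(256,182),(238,263),(155,240)]; S=[(362,112),(340,190),(243,178),(262,100)]
for a,b in zip(T,S): print(tri(f(*a),g(*b)))
# box roof corners A B C D
T=[(148,70),(392,130),(325,388),(77,325)];S=[(482,123),(415,304),(93,248),(185,76)]
r=[tri(f(*a),g(*b)) for a,b in zip(T,S)]; print(np.round([x[0] for x in r],4),np.mean([x[0] for x in r],0),[x[1] for x in r])
for p in [(.586,.0565)]:
    for z in(.170,.186,.205,.224): print(z,proj(c,[*p,z]),proj(s,[*p,z]))
E
```

```text
eye (array([0.58524364, 0.05782631, 0.19647786]), np.float64(5.959486733700558e-05))
(array([0.62226836, 0.08048446, 0.16792074]), np.float64(0.0010525953120318853))
(array([0.60968281, 0.02490396, 0.15221379]), np.float64(0.0007430032999486818))
(array([0.55288467, 0.0373569 , 0.15105821]), np.float64(4.064989591425464e-05))
(array([0.56426006, 0.09325276, 0.16805205]), np.float64(0.0022547455603498423))
[[ 0.6952  0.1017  0.1449]
 [ 0.6491 -0.0704  0.1466]
 [ 0.468  -0.0218  0.145 ]
 [ 0.5123  0.1483  0.1468]] [0.58115141 0.03947058 0.14582548] [np.float64(0.0023192623592902684), np.float64(0.00015581492869367244), np.float64(0.0025560715744698827), np.float64(0.003453566740012668)]
0.17 [[306.47240692 186.54858445]] [[332.09001382 187.26342414]]
0.186 [[306.28532477 185.42146508]] [[332.11499651 182.60166062]]
0.205 [[306.0569082  184.04513182]] [[332.1450776  176.97300083]]
0.224 [[305.8214008  182.62585926]] [[332.17561725 171.24101874]]
```

carry_out(plan=[{"travel": [0.01, 0.2, 0], "angular": [0, 0, 0.2], "grip": 0.06}, {"travel": [0.02, 0.4, 0], "angular": [0, 0, 0.4], "grip": 0.06}, {"travel": [0.023, 0.6, 0], "angular": [0, 0, 0.52], "grip": 0.06}, {"travel": [0.023, 0.66, 0], "angular": [0, 0, 0.52], "grip": 0.06}, {"travel": [0.023, 0.66, 0], "angular": [0, 0, 0.52], "grip": 0.06}, {"travel": [0.023, 0.66, 0], "angular": [0, 0, 0.52], "grip": 0.06}])

```text
time: 4.5
ee_pos: [0.5845, 0.0612, 0.2879]
tcp_rot: [-179.9, -0.2, 119.3]
wrist_force: [0.3, -0.0, 0.3]
opening: 0.0453
grasp_force: 0.0
```

```bash
python3 - <<'E'
from h import *
o=monitor.get_obs();print(o['ee_pos'],o['tcp_rot'],o['wrist_force'],o['opening'])
E
```

```text
[0.58453704 0.06123569 0.28793459] [-1.79861832e+02 -1.60763306e-01  1.19312268e+02] [ 0.29203733 -0.00601868  0.33077793] 0.04534615372975418
```

carry_out(plan=[{"travel": [0.005, -0.014, -0.08], "angular": [0, 0, 0], "grip": 0.06}, {"travel": [0.005, -0.014, -0.16], "angular": [0, 0, 0], "grip": 0.06}, {"travel": [0.005, -0.014, -0.22], "angular": [0, 0, 0], "grip": 0.06}, {"travel": [0.005, -0.014, -0.27], "angular": [0, 0, 0], "grip": 0.06}, {"travel": [0.005, -0.014, -0.3], "angular": [0, 0, 0], "grip": 0.06}, {"travel": [0.005, -0.014, -0.3], "angular": [0, 0, 0], "grip": -0.3}, {"travel": [0.005, -0.014, -0.3], "angular": [0, 0, 0], "grip": -0.3}])

```text
time: 5.08
ee_pos: [0.5863, 0.0516, 0.1996]
tcp_rot: [-179.9, -0.0, 119.0]
wrist_force: [-0.3, 0.2, 0.8]
opening: 0.0298
grasp_force: 0.0
```

```bash
python3 - <<'E'
from h import *
s=shot('scene'); o=monitor.get_obs();print(o['ee_pos'],o['tcp_rot'],o['wrist_force'],o['opening'])
cv2.imwrite('pics/g.png',cv2.resize(cv2.cvtColor(s['frame'],cv2.COLOR_RGB2BGR)[140:220,280:390],(770,560),interpolation=cv2.INTER_CUBIC))
E
```

```text
[0.58675562 0.05163255 0.20059305] [ 1.79999362e+02 -5.30283511e-03  1.19040760e+02] [-0.11887278 -0.05734178  0.10566016] 0.02989029709242858
```

View pics/g.png

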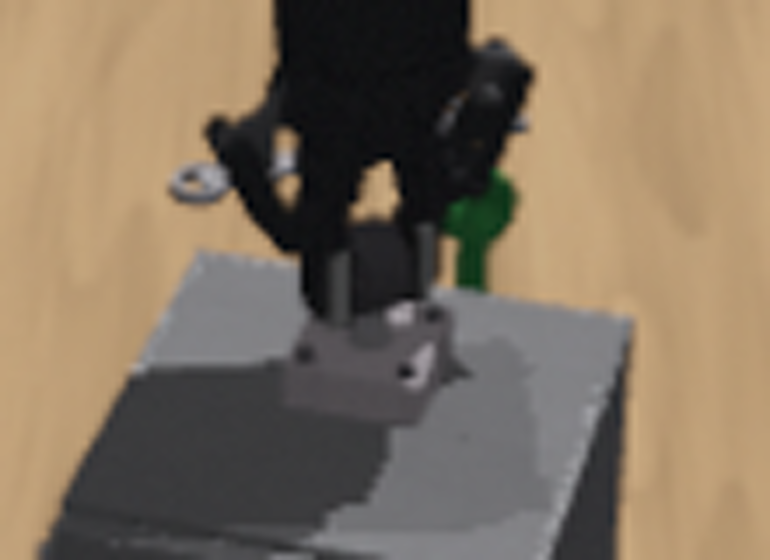

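The crop shows the eye at (375,260), between the two pads at (340,285) and (425,255), clear on both sides. I correct 5 mm in y and close in stages while watching the wrist force.

carry_out(grip_force=20, plan=[{"travel": [-0.003, 0.009, 0], "angular": [0, 0, 0], "grip": -0.3}, {"travel": [-0.003, 0.018, 0], "angular": [0, 0, 0], "grip": -0.3}, {"travel": [-0.003, 0.018, 0], "angular": [0, 0, 0], "grip": -0.36}, {"travel": [-0.003, 0.018, 0], "angular": [0, 0, 0], "grip": -0.4}, {"travel": [-0.003, 0.018, 0], "angular": [0, 0, 0], "grip": -0.42}, {"travel": [-0.003, 0.018, 0], "angular": [0, 0, 0], "grip": -0.42}])

```text
time: 5.63
ee_pos: [0.5859, 0.057, 0.2004]
tcp_rot: [180.0, 0.0, 119.1]
wrist_force: [-0.6, 0.4, -0.2]
opening: 0.0246
grasp_force: 0.0
```

carry_out(plan=[{"travel": [0, 0, 0], "angular": [0, 0, 0], "grip": -0.45}, {"travel": [0, 0, 0], "angular": [0, 0, 0], "grip": -0.47}, {"travel": [0, 0, 0], "angular": [0, 0, 0], "grip": -0.48}, {"travel": [0, 0, 0], "angular": [0, 0, 0], "grip": -0.48}])

```text
time: 5.97
ee_pos: [0.5859, 0.057, 0.2003]
tcp_rot: [-180.0, -0.0, 119.0]
wrist_force: [-1.1, 0.2, -0.4]
opening: 0.0223
grasp_force: 0.0
```

carry_out(plan=[{"travel": [0, 0, 0], "angular": [0, 0, 0], "grip": -0.49}, {"travel": [0, 0, 0], "angular": [0, 0, 0], "grip": -0.5}, {"travel": [0, 0, 0], "angular": [0, 0, 0], "grip": -0.51}, {"travel": [0, 0, 0], "angular": [0, 0, 0], "grip": -0.51}])

```text
time: 6.3
ee_pos: [0.5859, 0.057, 0.2003]
tcp_rot: [180.0, -0.0, 119.0]
wrist_force: [0.5, -0.1, -0.9]
opening: 0.0209
grasp_force: 0.0
```

Well centred. Close fully at 20 N.

carry_out(plan=[{"travel": [0, 0, 0], "angular": [0, 0, 0], "grip": -0.53}, {"travel": [0, 0, 0], "angular": [0, 0, 0], "grip": -0.56}, {"travel": [0, 0, 0], "angular": [0, 0, 0], "grip": -0.6}, {"travel": [0, 0, 0], "angular": [0, 0, 0], "grip": -0.7}, {"travel": [0, 0, 0], "angular": [0, 0, 0], "grip": -0.7}])

```text
time: 6.72
ee_pos: [0.586, 0.0571, 0.2004]
tcp_rot: [180.0, 0.0, 119.1]
wrist_force: [1.6, 1.0, -0.2]
opening: 0.0198
grasp_force: 19.9
```

carry_out(plan=[{"travel": [0, 0, 0.005], "angular": [0, 0, 0], "grip": -0.7}, {"travel": [0, 0, 0.01], "angular": [0, 0, 0], "grip": -0.7}, {"travel": [0, 0, 0.015], "angular": [0, 0, 0], "grip": -0.7}, {"travel": [0, 0, 0.02], "angular": [0, 0, 0], "grip": -0.7}, {"travel": [0, 0, 0.027], "angular": [0, 0, 0], "grip": -0.7}, {"travel": [0, 0, 0.033], "angular": [0, 0, 0], "grip": -0.7}, {"travel": [0, 0, 0.033], "angular": [0, 0, 0], "grip": -0.7}])

```text
time: 7.3
ee_pos: [0.5858, 0.057, 0.2107]
tcp_rot: [180.0, 0.0, 119.1]
wrist_force: [1.3, 1.7, -3.4]
opening: 0.0199
grasp_force: 20.1
```

carry_out(plan=[{"travel": [0, 0, 0.01], "angular": [0, 0, 0], "grip": -0.7}, {"travel": [0, 0, 0.02], "angular": [0, 0, 0], "grip": -0.7}, {"travel": [0, 0, 0.03], "angular": [0, 0, 0], "grip": -0.7}, {"travel": [0, 0, 0.04], "angular": [0, 0, 0], "grip": -0.7}, {"travel": [0, 0, 0.05], "angular": [0, 0, 0], "grip": -0.7}, {"travel": [0, 0, 0.06], "angular": [0, 0, 0], "grip": -0.7}, {"travel": [0, 0, 0.07], "angular": [0, 0, 0], "grip": -0.7}, {"travel": [0, 0, 0.07], "angular": [0, 0, 0], "grip": -0.7}])

```text
time: 7.97
ee_pos: [0.5859, 0.0569, 0.2321]
tcp_rot: [180.0, 0.0, 119.0]
wrist_force: [-0.0, -0.5, -4.6]
opening: 0.0197
grasp_force: 20.0
```

carry_out(plan=[{"travel": [0, 0, 0.01], "angular": [0, 0, 0], "grip": -0.7}, {"travel": [0, 0, 0.02], "angular": [0, 0, 0], "grip": -0.7}, {"travel": [0, 0, 0.03], "angular": [0, 0, 0], "grip": -0.7}, {"travel": [0, 0, 0.04], "angular": [0, 0, 0], "grip": -0.7}, {"travel": [0, 0, 0.05], "angular": [0, 0, 0], "grip": -0.7}, {"travel": [0, 0, 0.06], "angular": [0, 0, 0], "grip": -0.7}, {"travel": [0, 0, 0.07], "angular": [0, 0, 0], "grip": -0.7}, {"travel": [0, 0, 0.078], "angular": [0, 0, 0], "grip": -0.7}])

```text
time: 8.63
ee_pos: [0.5859, 0.057, 0.255]
tcp_rot: [180.0, 0.0, 119.0]
wrist_force: [0.7, 1.8, -4.4]
opening: 0.0198
grasp_force: 20.0
```

carry_out(plan=[{"travel": [0, 0, 0], "angular": [0, 0, 0], "grip": -0.7}, {"travel": [0, 0, 0], "angular": [0, 0, 0], "grip": -0.7}, {"travel": [0, 0, 0], "angular": [0, 0, 0], "grip": -0.7}, {"travel": [0, 0, 0], "angular": [0, 0, 0], "grip": -0.7}, {"travel": [0, 0, 0], "angular": [0, 0, 0], "grip": -0.7}, {"travel": [0, 0, 0], "angular": [0, 0, 0], "grip": -0.7}])

```text
time: 9.13
ee_pos: [0.5859, 0.057, 0.2545]
tcp_rot: [-180.0, -0.0, 119.0]
wrist_force: [0.4, -0.2, -4.9]
opening: 0.0203
grasp_force: 20.0
```

```bash
python3 - <<'E'
from h import *
s=shot('scene'); o=monitor.get_obs();print(o['ee_pos'],o['tcp_rot'],o['wrist_force'],o['opening'],o['grasp_force'])
cv2.imwrite('pics/i.png',cv2.resize(cv2.cvtColor(s['frame'],cv2.COLOR_RGB2BGR)[140:280,270:390],(514,600),interpolation=cv2.INTER_CUBIC))
E
```

```text
[0.58586018 0.05707151 0.25447065] [-1.79990659e+02 -3.76939715e-03  1.19051663e+02] [-0.28158717  0.34903686 -4.46008606] 0.019858927477394605 19.966837679085643
```

View pics/i.png

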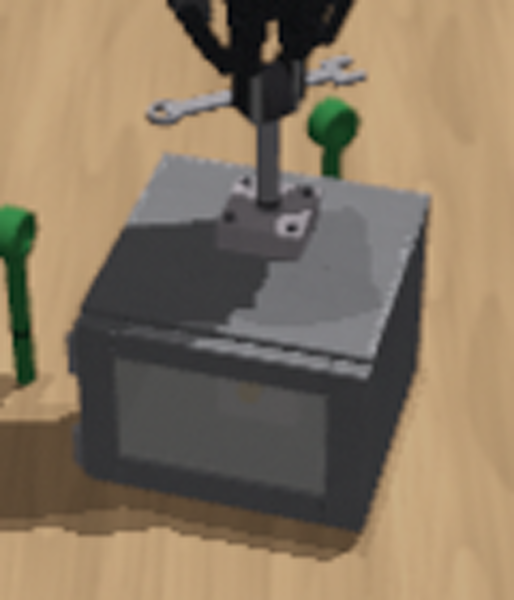

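The rod is up 54 mm by the TCP, and the dark ring shows at (268,203), just clear of the cylinder face. The door is still flush and the hold is steady at 20 N, so I hand it in.

```bash
python3 -c "
from workcell import ticket
print(ticket.job_done())"
```

```text
the job is handed in; nothing more can be done
None
```

I handed the job in with the door shut on its catch and the rod held still at about 54 mm of pull, its ring just clear of the cylinder's top face; the hand-in returned no verdict.

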